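# Put the checked brass weights back in the weight block

### The job

The shop's four brass weights have come back from their yearly check standing in the grey carrier in no particular order. Move them all to the wooden weight block, each standing knob up and fully home in the socket bored for its size, so that they run from the largest to the smallest. Set each one down gently before letting go: a weight that is dropped or tipped over is no longer true.

Things in the scene. Friction and masses are not known exactly. Their poses are not given: they have to be found in the camera images.
- weight_xl: the largest of four solid brass weights: a plain cylinder 51 mm in diameter and 36 mm high with a neck and a round knob above it, 55 mm high in all, about 0.6 kg; origin at the centre of its underside, z up through the knob. Grip the cylinder.
- weight_l: the second largest of four solid brass weights: a plain cylinder 42 mm in diameter and 29 mm high with a neck and a round knob above it, 45 mm high in all, about 0.35 kg; origin at the centre of its underside, z up through the knob. Grip the cylinder.
- weight_m: the second smallest of four solid brass weights: a plain cylinder 33 mm in diameter and 23 mm high with a neck and a round knob above it, 36 mm high in all, about 0.2 kg; origin at the centre of its underside, z up through the knob. Grip the cylinder.
- weight_s: the smallest of four solid brass weights: a plain cylinder 24 mm in diameter and 17 mm high with a neck and a round knob above it, 26 mm high in all, about 0.1 kg; origin at the centre of its underside, z up through the knob. Grip the cylinder.
- socket_xl: the largest socket of the weight block: a round, straight-walled hole 59 mm in diameter (8 mm wider than the 51 mm weight it is bored for), 8 mm deep; origin at the centre of its floor, which lies 22 mm above the counter; axes as the block's.
- socket_l: the second largest socket of the weight block: a round, straight-walled hole 50 mm in diameter (8 mm wider than the 42 mm weight it is bored for), 8 mm deep; origin at the centre of its floor, which lies 22 mm above the counter; axes as the block's.
- socket_m: the second smallest socket of the weight block: a round, straight-walled hole 41 mm in diameter (8 mm wider than the 33 mm weight it is bored for), 8 mm deep; origin at the centre of its floor, which lies 22 mm above the counter; axes as the block's.
- socket_s: the smallest socket of the weight block: a round, straight-walled hole 32 mm in diameter (8 mm wider than the 24 mm weight it is bored for), 8 mm deep; origin at the centre of its floor, which lies 22 mm above the counter; axes as the block's.
- weight_block: light hardwood block, 237 x 87 mm at its foot and 30 mm high, fixed to the counter, with four round sockets in a row that get smaller from one end to the other; origin at the centre of its underside, x along the row towards the smallest socket. Socket centres at x = -75 (largest), -11.5, 43 and 88.5 mm, on its centre line.
- carrier: grey moulded carrier, 256 x 72 mm and 12 mm high, fixed to the counter, with four equal square pockets (56 mm wide, 4 mm deep, floor 8 mm above the counter) in a row, one weight standing in each, and a steel hoop 37 mm high at each end; origin at the centre of its underside, x along the row. Pocket centres at x = -93, -31, 31 and 93 mm.
Not all that is in view belongs to the job. Leave any green look-alike of the weight_l alone.

How it is judged (in metres and radians):
At the end, for the whole second after the job is handed in: Each of the four weights stands upright (within 0.1 rad), released and at rest in the socket bored for its size, largest to smallest: its underside within 2.5 mm of the socket floor, its axis within 6 mm of the socket centre (horizontal distance between weight_xl and socket_xl below 0.006 m and z of weight_xl in the frame of socket_xl between -0.004 and 0.0025 m and angle between each of weight_xl, weight_l, weight_m, weight_s's own z axis and vertical below 0.1 rad and linear speed of each of weight_xl, weight_l, weight_m, weight_s below 0.02 m/s and horizontal distance between weight_l and socket_l below 0.006 m and z of weight_l in the frame of socket_l between -0.004 and 0.0025 m and horizontal distance between weight_m and socket_m below 0.006 m and z of weight_m in the frame of socket_m between -0.004 and 0.0025 m and horizontal distance between weight_s and socket_s below 0.006 m and z of weight_s in the frame of socket_s between -0.004 and 0.0025 m); the robot touches nothing.
It fails at once if a weight is dropped (falls more than about 10 mm out of the fingers) ((linear speed of weight_xl above 0.45 m/s and contact force between weight_xl and the fingers below 0.05 N) or (linear speed of weight_l above 0.45 m/s and contact force between weight_l and the fingers below 0.05 N) or (linear speed of weight_m above 0.45 m/s and contact force between weight_m and the fingers below 0.05 N) or (linear speed of weight_s above 0.45 m/s and contact force between weight_s and the fingers below 0.05 N)).
It fails at once if a weight is tipped over (leaning more than 45 degrees) (angle between any of weight_xl, weight_l, weight_m, weight_s's own z axis and vertical above 0.785 rad).
It also fails if it takes over 120 s, if anything falls off the work surface, if the arm or the gripper's body presses on something with over 40 N, if the wrist force passes 120 N, or if a joint passes its speed limit or range.

### The arm

A 6-joint arm with a two-finger parallel gripper is mounted at the origin on the work surface; the furniture and walls round the work are solid. World frame = base frame: x ahead of the robot, y to its left, z up, the work surface at z = 0. Lengths are in mm, angles in rad, forces in N, time in s.
With the tool pointing down it reaches from about 300 to 750 mm from the base axis. Payload 8.5 kg.
Tool frame: the origin (TCP) lies midway between the tips of the shut fingers; the grasp point (between the pads) lies 19 mm behind it; z points along the fingers, y is the line along which they close (so a half turn about z gives the same grasp; the last joint's range is limited). The gripper opens to 88 mm and grips with 3 to 60 N. Pads are 18 mm wide; open, the fingers measure 123 mm over their backs; the gripper's body (75 mm by 187 mm) begins 45 mm behind the grasp point.
Start: joints at [-1.461, 0.381, 1.297, -0, 1.464, -0.215], TCP at [175.509, -521.226, 238.748] pointing down, gripper open.
Joint ranges: [-3.11, 3.11], [-0.89, 2.33], [0.22, 2.48], [-1.42, 4.56], [0.17, 2.85], [-2.88, 2.88]. Speed limits (rad/s): [2.39, 2.39, 3.14, 3.14, 3.14, 3.14].

### API

Orientations are given as a unit quaternion [x, y, z, w].
In Python, from workcell import reach, move_l, set_joints, grip, dwell, solve_ik, get_obs, capture, IKError, close_job gives the robot as it stands. Calls block until the motion is done:
- reach(position, orientation): joint-space move of the TCP to a pose.
- move_l(position, attitude=None, v=150, guard=None): straight line of the TCP; attitude=None keeps the orientation; v is the mean speed in mm/s. With guard (N) it stops when the force on the tool has changed by that much, and returns True; else False.
- set_joints(angles): joint-space move.
- grip(opening, effort=None): opening from 0.0 (shut) to 1.0 (fully open); effort is the grip in N (None keeps the last); returns when the fingers have stopped.
- dwell(seconds).
- solve_ik(position, orientation): joint angles nearest the present ones, or None.
- get_obs(): the state.
- capture(name): name is "scene" or "top" or "wrist"; returns a dict with "frame" (400x640x3 uint8, red, green, blue), "fx", "fy", "cx", "cy" (pixels), "R" (3x3) and "t" (3): a world point X has camera coordinates R X + t; the wrist camera has in their place "hand_eye" (4x4, takes a point from camera to tool coordinates, whose origin is the TCP and whose axes are the flange's). Camera axes: x right, y down, z forward; pixel columns grow to the right and rows downward; lengths in mm; the calibration is good to about 2 mm. A picture is of the moment at which its call begins: read the wrist's pose just before it. There is no depth.
A pose or a line that the arm cannot do raises IKError and nothing moves.
- close_job(): hands the job in; it is judged then, once.
The state is a dict: "clock": time; "qpos": joint angles; "qd": joint speeds; "effort": joint torques, N m; "ee_pos": TCP position; "eef_rot": TCP orientation; "wrist_force": force on the tool from outside, world axes, zero at the start; "moment": the same for the moment, N m; "opening": opening from 0.0 (shut) to 1.0 (fully open); "gripper_force": force on a finger pad.
Only numpy, scipy, OpenCV 4.12 (cv2) and the standard library are available. Lean on these libraries where they do the work, as an engineer would, in place of code of your own. Each camera call takes 0.05 s, during which the arm holds its last target. There are 200 camera calls.

## Working session

There is one attempt and no reset: what is moved stays moved. The work goes in short steps, each a Python script; the robot and the scene stay as the last script left them, time stands still between calls to the robot, and variables do not carry over. Pictures are saved under pics/ and viewed, at most 14 in all, crops included, and the job is handed in when it is done.

```bash
ls; mkdir -p pics
python3 - <<'E'
from workcell import *
import cv2,numpy as np
o=get_obs();print({k:np.round(v,3) for k,v in o.items()})
for n in("scene","top"):
    c=capture(n);cv2.imwrite(f"pics/{n}0.png",c["frame"][:,:,::-1]);print(n,c["fx"],c["cx"],c["cy"],np.round(c["R"],4).tolist(),np.round(c["t"],1))
E
```

```text
pics
{'clock': np.float64(0.0), 'qpos': array([-1.461,  0.381,  1.298, -0.   ,  1.464, -0.215]), 'qd': array([ 0.001, -0.   , -0.001,  0.002, -0.001,  0.001]), 'effort': array([ 3.0000e-03, -4.3793e+01, -2.2455e+01,  7.1000e-02,  3.5000e-02,
       -0.0000e+00]), 'ee_pos': array([ 175.485, -520.966,  238.124]), 'eef_rot': array([ 0.987,  0.162,  0.   , -0.001]), 'wrist_force': array([-0.281,  0.218, -0.311]), 'moment': array([-0.007,  0.009,  0.014]), 'gripper_force': np.float64(0.0), 'opening': np.float64(0.998)}
scene 401.11874472319255 319.9636667655466 191.6432540430649 [[-0.5569, -0.8304, -0.0144], [-0.4796, 0.3356, -0.8108], [0.6781, -0.4446, -0.5852]] [295.5 303.  713.5]
top 397.24318950836005 325.4472202087307 195.90345282954507 [[-0.0158, -0.9998, 0.0137], [-0.985, 0.0132, -0.1722], [0.172, -0.0162, -0.985]] [  1.3 558.8 856. ]
```

View pics/scene0.png

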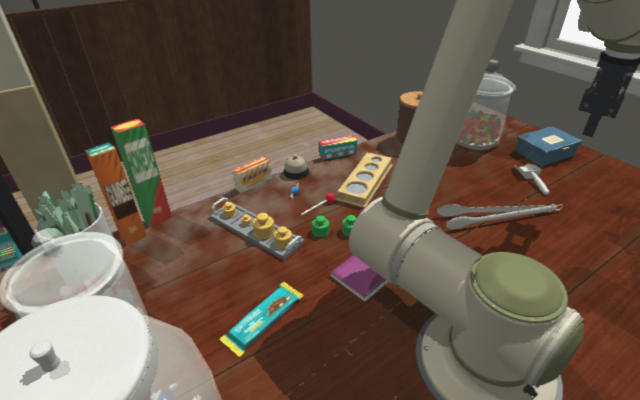

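View pics/top0.png

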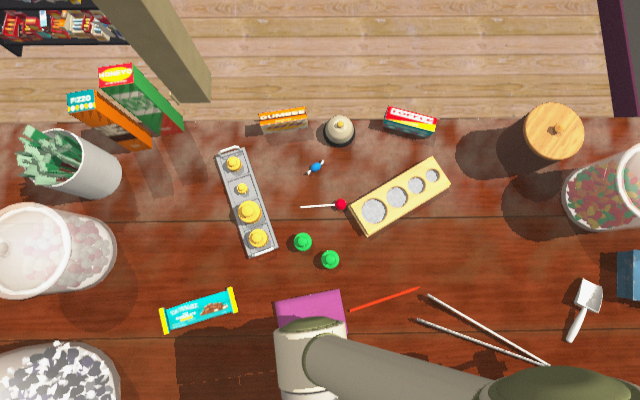

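Top picture: brass weights in the carrier at px (234,162), (242,188), (249,211) and (258,238). They look like M, S, XL and L. The green look-alikes at (303,242) and (330,260) are to be left alone. The sockets run from (373,210), the largest, to (432,176), the smallest. Next I measure both on known planes.

```bash
cat > h.py <<'E'
from workcell import *
import cv2,numpy as np
from scipy.spatial.transform import Rotation as Ro
def cam(n):
    o=get_obs();c=capture(n)
    if n=="wrist":
        T=np.eye(4);T[:3,:3]=Ro.from_quat(o["eef_rot"]).as_matrix();T[:3,3]=o["ee_pos"]
        W=T@np.array(c["hand_eye"]);c["Rw"]=W[:3,:3];c["C"]=W[:3,3]
    else:
        R=np.array(c["R"]);c["Rw"]=R.T;c["C"]=-R.T@np.array(c["t"])
    return c
def ray(c,uv,z):
    d=c["Rw"]@np.array([(uv[0]-c["cx"])/c["fx"],(uv[1]-c["cy"])/c["fy"],1])
    return c["C"]+d*(z-c["C"][2])/d[2]
def proj(c,X):
    p=c["Rw"].T@(np.array(X)-c["C"]);return np.array([c["cx"]+c["fx"]*p[0]/p[2],c["cy"]+c["fy"]*p[1]/p[2]])
def blobs(m,amin):
    cs,_=cv2.findContours(m.astype(np.uint8),cv2.RETR_CCOMP,cv2.CHAIN_APPROX_NONE)
    return [k for k in cs if cv2.contourArea(k)>amin]
def hsv(c): return cv2.cvtColor(c["frame"],cv2.COLOR_RGB2HSV)
def down(yaw): # tool z down, tool y (closing line) along world yaw
    y=np.array([np.cos(yaw),np.sin(yaw),0]);z=np.array([0,0,-1.]);x=np.cross(y,z)
    return Ro.from_matrix(np.c_[x,y,z]).as_quat()
def save(c,n,s=1):
    cv2.imwrite("pics/"+n,cv2.resize(c["frame"][:,:,::-1],None,fx=s,fy=s))
E
python3 - <<'E'
from h import *
c=cam("top");H=hsv(c)
for p in [(234,162),(249,205),(256,238),(390,205),(360,225),(373,210),(225,180),(262,215),(248,250)]: print(p,H[p[1],p[0]])
brass=(H[...,0]>18)&(H[...,0]<28)&(H[...,1]>170)&(H[...,2]>120)
brass[:,:205]=0;brass[:,290:]=0;brass[:140]=0;brass[260:]=0
for k in blobs(brass,20):
    x,y,w,h=cv2.boundingRect(k);m=cv2.moments(k);u=(m['m10']/m['m00'],m['m01']/m['m00']);print("brass",x,y,w,h,cv2.contourArea(k),ray(c,u,30).round())
wood=(H[...,0]>15)&(H[...,0]<30)&(H[...,1]>60)&(H[...,2]>150)
wood[:,:340]=0;wood[:,460:]=0;wood[:150]=0;wood[240:]=0
for k in blobs(wood,50):
    r=cv2.minAreaRect(k);print("wood",cv2.contourArea(k),r,ray(c,r[0],30).round())
im=c["frame"][130:270,190:470,::-1];cv2.imwrite("pics/crop.png",cv2.resize(im,None,fx=2.8,fy=2.8,interpolation=cv2.INTER_CUBIC))
E
```

```text
(234, 162) [ 29 146 247]
(249, 205) [ 28 154 247]
(256, 238) [ 28 153 247]
(390, 205) [ 22  75 242]
(360, 225) [ 18 120 179]
(373, 210) [ 30   2 220]
(225, 180) [ 13  11 208]
(262, 215) [ 30   5 168]
(248, 250) [ 20   8 204]
wood 3507.0 ((399.5157470703125, 195.43482971191406), (37.02294921875, 99.50214385986328), 58.570438385009766) [ 561. -180.   30.]
wood 513.0 ((373.5, 210.5), (25.45584487915039, 25.45584487915039), 45.0) [ 526. -118.   30.]
wood 365.5 ((396.25006103515625, 196.75001525878906), (21.21320343017578, 21.920310974121094), 45.0) [ 558. -172.   30.]
wood 242.0 ((415.50006103515625, 185.00001525878906), (17.8885440826416, 17.441329956054688), 26.56505012512207) [ 585. -219.   30.]
wood 149.5 ((432.0, 175.5), (14.0, 13.0), 0.0) [ 607. -259.   30.]
```

View pics/crop.png

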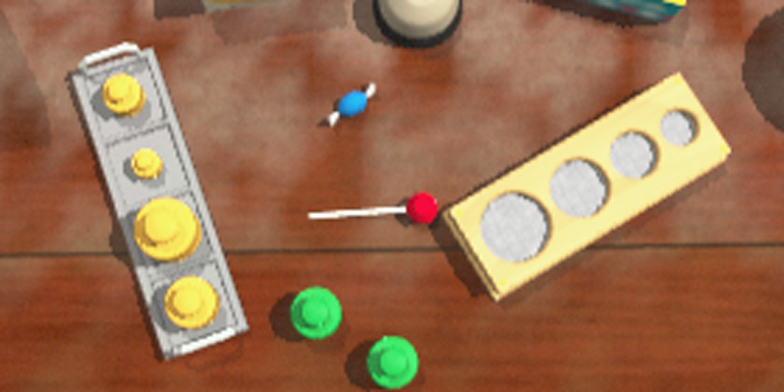

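The crop confirms it: from top to bottom the weights are M, S, XL and L. The two green ones at crop (315,313) and (393,362) are the decoys. The sockets shrink from crop (515,227) to (679,127). Now a look from close above with the wrist camera, first the block, then the carrier.

```bash
python3 - <<'E'
from h import *
c=cam("top");H=hsv(c)
m=(H[...,0]>20)&(H[...,0]<32)&(H[...,1]>110)&(H[...,2]>120)
m[:,:205]=0;m[:,290:]=0;m[:140]=0;m[260:]=0
P=[]
for k in blobs(m,20):
    e=cv2.minEnclosingCircle(k);p=ray(c,e[0],28);P.append(p);print(e,p.round())
P=np.array(P);d=P[P[:,0].argmax()]-P[P[:,0].argmin()];ya=np.arctan2(d[1],d[0]);print("carrier yaw",ya)
b=np.arctan2(-259+118,607-526);print("block yaw",b)
o=get_obs();p=o["ee_pos"];move_l([p[0],p[1],340])
def go(xy,z,close):
    best=None
    for s in(0,np.pi):
        q=solve_ik([*xy,z],down(close+s))
        print(s,None if q is None else np.round(q,2))
        if q is not None and (best is None or abs(q[5])<abs(best[5])):best=q
    set_joints(best)
go((540,-180),330,b+np.pi/2)
w=cam("wrist");save(w,"w1.png");np.save("w1.npy",w,allow_pickle=True)
go(P.mean(0)[:2]-[20,0],330,ya+np.pi/2)
w=cam("wrist");save(w,"w2.png");np.save("w2.npy",w,allow_pickle=True);print(np.round(w["hand_eye"],2).tolist(),w["fx"])
print(get_obs()["clock"])
E
python3 -c "
import cv2,numpy as np
cv2.imwrite('pics/w12.png',cv2.resize(np.vstack([cv2.imread('pics/w1.png'),cv2.imread('pics/w2.png')]),(480,600)))"
```

```text
((257.978271484375, 237.8478240966797), 9.33572769165039) [467. 148.  28.]
((249.0425567626953, 210.70213317871094), 11.088959693908691) [530. 170.  28.]
((242.0, 188.0), 5.099119663238525) [584. 187.  28.]
((233.0, 162.75), 6.600289344787598) [645. 209.  28.]
carrier yaw 0.33178246279802415
block yaw -1.049361887023153
0 [-0.53  0.37  1.05 -0.    1.72 -1.05]
3.141592653589793 [-0.53  0.37  1.05 -0.    1.72  2.09]
0 [ 0.11  0.36  1.06 -0.    1.71 -1.79]
3.141592653589793 [ 0.11  0.36  1.06 -0.    1.71  1.35]
[[-0.0, -0.96, -0.26, 68.24], [1.0, -0.0, -0.0, 1.31], [0.0, -0.26, 0.96, -146.65], [0.0, 0.0, 0.0, 1.0]] 291.1749325741261
5.0
```

View pics/w12.png

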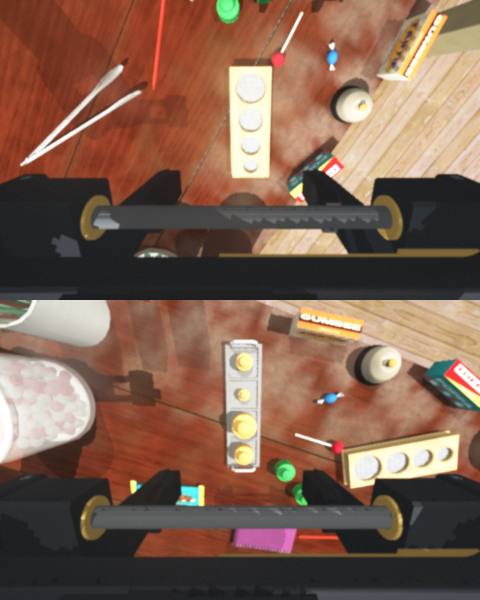

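Both wrist views show their target whole: the sockets in a column at px (250,88)–(250,165) in the top half, and the weights M, S, XL and L at (244,362)–(243,455) in the lower half. Now a closer look with the camera straight above each weight and socket. In that view the silhouettes are concentric, and calibration errors cancel between pick and place.

```bash
cat >> h.py <<'E'
YC=1.9026; D={"xl":51,"l":42,"m":33,"s":24}; HT={"xl":36,"l":29,"m":23,"s":17}
def near(pos,close):
    qs=[solve_ik(pos,down(close+s)) for s in(0,np.pi)]
    return min([(abs(q[5]),s) for q,s in zip(qs,(0,np.pi)) if q is not None])[1]+close
def over(xy,close,z=200):
    """put the wrist camera straight above xy; return picture"""
    R=Ro.from_quat(down(close)).as_matrix()
    p=np.array([*xy,0])-R@[68.24,1.31,0];p[2]=z
    reach(p,down(close));dwell(.3);return cam("wrist")
def find(c,xy,z,dia,kind):
    H=hsv(c).astype(int);u=proj(c,[*xy,z]);r=dia/2*c["fx"]/(c["C"][2]-z)
    if kind=="w": m=(H[...,0]>15)&(H[...,0]<34)&(H[...,1]>90)&(H[...,2]>60)
    else: m=(H[...,1]<40)&(H[...,2]>90)
    cand=[]
    for k in blobs(m,.3*np.pi*r*r):
        M=cv2.moments(k);e=np.array([M['m10'],M['m01']])/M['m00'];cand.append((np.hypot(*(e-u)),e,2*np.sqrt(cv2.contourArea(k)/np.pi)/(2*r)*dia))
    d,e,dd=min(cand,key=lambda t:t[0]);return ray(c,e,z),dd
E
python3 - <<'E'
from h import *
import json
A={"l":(467,148),"xl":(530,170),"s":(584,187),"m":(645,209)}
S={"xl":(526,-118),"l":(558,-172),"m":(585,-219),"s":(607,-259)}
YB=-1.049+np.pi/2
out={}
yc=near([540,170,200],YC);yb=near([560,-180,200],YB);print(yc,yb)
strip=[]
for n,T,y,k in(("w",A,yc,"w"),("p",S,yb,"p")):
    for s in(("l","xl","s","m") if k=="w" else ("xl","l","m","s")):
        xy=T[s]
        for it in range(1):
            c=over(xy,y);z=8+HT[s] if k=="w" else 26
            p,d=find(c,xy,z,D[s]+(8 if k=="p" else 0),k);print(k,s,p.round(1),round(d,1),proj(c,p).round())
            u=proj(c,p).astype(int);strip.append(cv2.resize(c["frame"][max(0,u[1]-60):u[1]+60,u[0]-60:u[0]+60,::-1],(190,190)))
        out[k+s]=list(p[:2])
out["yc"]=yc;out["yb"]=yb
json.dump(out,open("m.json","w"))
for k in "wp":
    P=np.array([out[k+s] for s in (("l","xl","s","m") if k=="w" else ("xl","l","m","s"))])
    d=P[-1]-P[0];d/=np.hypot(*d);print("yaw",np.arctan2(d[1],d[0]),"along",((P-P[0])@d).round(1),"across",((P-P[0])@[-d[1],d[0]]).round(1))
cv2.imwrite("pics/strip.png",np.vstack([np.hstack(strip[:4]),np.hstack(strip[4:])]));print(get_obs()["clock"])
E
```

```text
5.044192653589793 0.5217963267948966
w l [462.5 153.2  37. ] 31.5 [315. 117.]
w xl [519.7 176.7  44. ] 34.3 [312. 121.]
w s [523.9 179.8  25. ] 29.9 [310. 168.]
w m [510.8 168.9  31. ] 42.7 [317. 237.]
p xl [ 525.3 -117.4   26. ] 57.9 [322. 111.]
p l [ 557.3 -172.4   26. ] 48.0 [322. 112.]
p m [ 584.9 -219.2   26. ] 38.2 [322. 112.]
p s [ 612.  -267.4   26. ] 22.8 [322. 122.]
yaw 0.3125305993377347 along [ 0.  61.6 66.6 50.8] across [ 0.   4.7  6.4 -0. ]
yaw -1.0462858058608895 along [  0.   63.6 117.9 173.2] across [ 0.   0.2  0.7 -0. ]
12.725
```

View pics/strip.png

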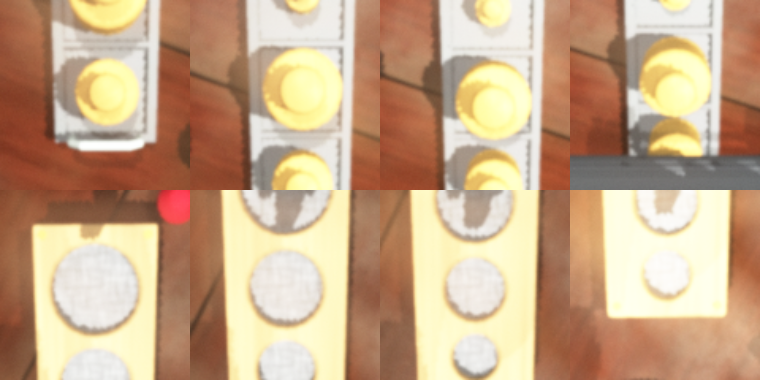

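The sockets fit the known pitch: 63.6 and 117.9 mm against 63.5 and 118. The S socket mask was washed out, so I take that centre from the row. The weight mask lost highlights, so I loosen it and re-measure those four.

```bash
cat >> h.py <<'E'
def findw(c,xy,s):
    """centre of the brass cylinder's top edge, seen from straight above"""
    z=8+HT[s];H=hsv(c).astype(int);u=proj(c,[*xy,z]);r=D[s]/2*c["fx"]/(c["C"][2]-z)
    m=(H[...,0]>15)&(H[...,0]<42)&(H[...,1]>55)&(H[...,2]>50)
    Y,X=np.indices(m.shape);m&=np.hypot(X-u[0],Y-u[1])<r+14
    m=cv2.morphologyEx(m.astype(np.uint8),cv2.MORPH_OPEN,np.ones((3,3)))
    k=max(blobs(m,20),key=cv2.contourArea);k=cv2.convexHull(k);M=cv2.moments(k)
    e=np.array([M['m10'],M['m01']])/M['m00'];return ray(c,e,z),np.sqrt(cv2.contourArea(k)/np.pi)/r*D[s]
E
python3 - <<'E'
from h import *
import json
o=json.load(open("m.json"));strip=[]
A={"m":(645,209),"s":(584,187),"xl":(527,171),"l":(466,149)}
for s,xy in A.items():
    for i in range(2):
        c=over(xy,o["yc"]);p,d=findw(c,xy,s);xy=p[:2];print(s,p.round(1),round(d,1))
        if i==0: np.save("c_"+s,c["frame"])
    o["w"+s]=list(p[:2])
x,m=np.array(o["pxl"]),np.array(o["pm"]);d=(m-x)/np.hypot(*(m-x));o["ps"]=list(x+163.5*d);o["yb"]=float(np.arctan2(d[1],d[0]))+np.pi/2
P=np.array([o["w"+s] for s in A]);d=P[0]-P[3];d/=np.hypot(*d);print(np.arctan2(d[1],d[0]),((P-P[3])@d).round(1),((P-P[3])@[-d[1],d[0]]).round(1),o)
json.dump(o,open("m.json","w"));print(get_obs()["clock"])
E
```

```text
m [641.5 211.7  31. ] 29.7
m [641.7 211.   31. ] 30.2
s [582.9 191.1  25. ] 21.3
s [582.8 191.   25. ] 21.6
xl [527.5 168.4  44. ] 54.1
xl [527.5 168.3  44. ] 54.2
l [467.5 147.9  37. ] 44.3
l [467.7 147.9  37. ] 44.2
0.34791994678794697 [185.1 122.8  63.1   0. ] [-0.   1.3 -1.2  0. ] {'wl': [np.float64(467.72891989507946), np.float64(147.9455602204773)], 'wxl': [np.float64(527.4688705444993), np.float64(168.3149091772202)], 'ws': [np.float64(582.7537263518054), np.float64(191.00284320541616)], 'wm': [np.float64(641.7188226440311), np.float64(211.0470121015742)], 'pxl': [525.2686729673305, -117.4416993446988], 'pl': [557.3267387841146, -172.41698323184053], 'pm': [584.8950419552513, -219.19808458968194], 'ps': [np.float64(607.9291243074924), np.float64(-258.507286162465)], 'yc': 5.044192653589793, 'yb': 0.5300407610717253}
19.7417
```

Weights located consistently, with spacings of 63, 60 and 62 mm. The gripper test comes first: close on S in place, open, and look again. The fingers centre the weight, so this gives the sideways camera bias.

```bash
cat >> h.py <<'E'
def st(): o=get_obs();return "op %.3f gf %.1f F %s z %.1f t %.1f"%(o["opening"],o["gripper_force"],np.round(o["wrist_force"],1),o["ee_pos"][2],o["clock"])
E
python3 - <<'E'
from h import *
import json
o=json.load(open("m.json"));q=down(o["yc"]);y=np.array([np.cos(o["yc"]),np.sin(o["yc"])]);x=Ro.from_quat(q).as_matrix()[:2,0]
p=o["ws"]
reach([*p,110],q);print(st())
print(move_l([*p,19],v=80,guard=12),st())
grip(.2,15);print(st());e=get_obs()["ee_pos"]
grip(.6);print(st());move_l([*p,110]);grip(1.0)
c=over(p,o["yc"]);n,d=findw(c,p,"s");dl=n[:2]-e[:2]
print("new",n.round(1),d,"ee",e.round(1),"bias x",dl@x,"bias y",dl@y);save(c,"s1.png")
E
```

```text
op 1.003 gf 0.0 F [0.1 0.6 0.2] z 110.6 t 20.6
False op 1.004 gf 0.0 F [-1.2  0.6  0.3] z 19.5 t 21.9
op 0.252 gf 15.0 F [-0.1 -0.   0.3] z 19.0 t 22.9
op 0.597 gf 0.0 F [-0.1 -0.5 -0.8] z 19.0 t 23.5
new [582.3 192.9  25. ] 21.44908787363463 ee [582.8 191.   19. ] bias x 0.16717729187921426 bias y -1.9572140733268015
```

View pics/s1.png

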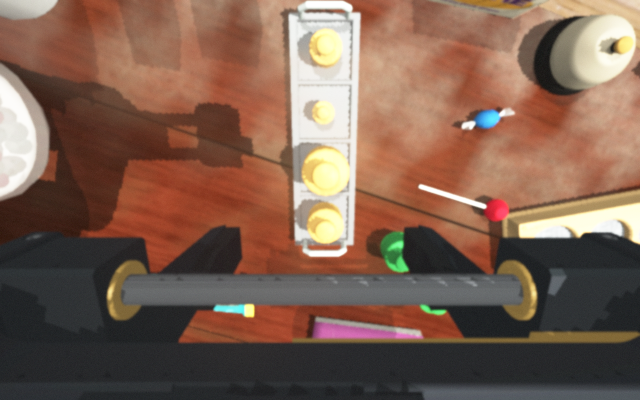

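The gripper holds well (opening 0.252, 15 N) and S still stands upright at px (322,112). The camera reads 1.96 mm low along tool y, so I correct both weights and sockets for it. Now S goes to its socket.

```bash
cat >> h.py <<'E'
import json
BY=1.96
def yv(a): return np.array([np.cos(a),np.sin(a)])
def transfer(s,off,effort):
    """pick weight s with the finger tips `off` mm above its underside, set it in its socket"""
    o=json.load(open("m.json"));yc,yb=o["yc"],o["yb"]
    w=np.array(o["w"+s]);k=np.array(o["p"+s])+BY*yv(yb)
    if s!="s": w=w+BY*yv(yc)
    else: w=np.array(o["ws"])           # centred there by the grip test
    reach([*w,120],down(yc))
    if move_l([*w,8+off],v=90,guard=15): print("blocked",st());return
    grip((D[s]-8)/88,effort);print("grip",st())
    move_l([*w,28],v=30) if off<18 else None
    move_l([*w,150],v=110);print("lift",st())
    if get_obs()["opening"]<(D[s]-5)/88: print("lost");return
    reach([*k,150],down(yb));move_l([*k,22+off+9],v=110);dwell(.3);print("above",st())
    g=move_l([*k,22+off-1.5],v=12,guard=5);print("set",g,st())
    if get_obs()["ee_pos"][2]>22+off+3: print("HIGH - not home");return
    grip((D[s]+14)/88);dwell(.2);print("open",st())
    move_l([*k,130],v=120);grip(1.0)
E
python3 - <<'E'
from h import *
transfer("s",10.5,20)
o=json.load(open("m.json"))
c=over(o["ps"],o["yb"]);save(c,"s2.png");print(st())
E
```

```text
grip op 0.259 gf 20.0 F [-0.2  0.5 -1.2] z 18.5 t 28.6
lift op 0.252 gf 20.0 F [-0.4 -0.1 -0.6] z 149.3 t 30.3
above op 0.253 gf 20.0 F [ 1.2  0.5 -1.2] z 41.8 t 33.9
set True op 0.254 gf 20.0 F [-0.4  0.2  5.4] z 32.4 t 34.6
open op 0.432 gf 0.0 F [0.7 0.  0.4] z 31.6 t 35.2
op 0.999 gf 0.0 F [0.2 0.7 0. ] z 199.6 t 37.9
```

```bash
python3 -c "
import cv2;i=cv2.imread('pics/s2.png')[20:230,220:430];cv2.imwrite('pics/s2c.png',cv2.resize(i,(560,560),interpolation=cv2.INTER_CUBIC))"
```

```text
(no output)
```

View pics/s2c.png

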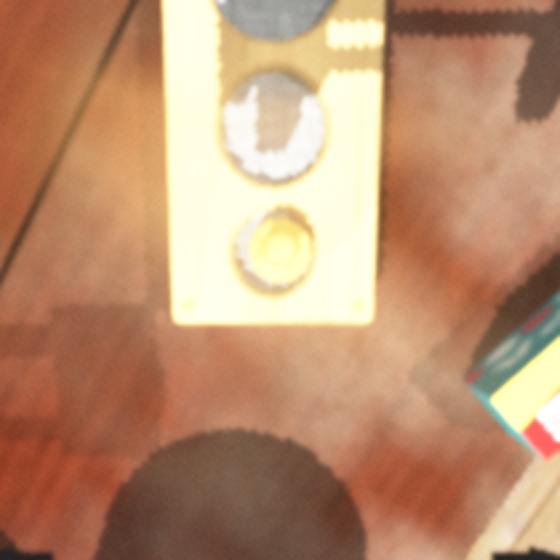

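S stands upright in the smallest socket at crop (281,250), about 2 mm right of its centre (276,250). Contact came at z 32.4, so it is home. I reduce the socket correction to 0.4 mm and move M.

```bash
sed -i 's/+BY\*yv(yb)/+0.4*yv(yb)/' h.py
python3 - <<'E'
from h import *
transfer("m",11,28)
print(st())
E
```

```text
grip op 0.359 gf 28.0 F [ 0.2  0.7 -0.1] z 19.0 t 42.2
lift op 0.360 gf 28.0 F [-0.2 -0.2 -2.1] z 149.1 t 43.9
above op 0.363 gf 28.0 F [ 0.6  0.6 -2. ] z 42.3 t 47.5
set True op 0.360 gf 28.0 F [-1.  -0.8  4.5] z 32.9 t 48.2
open op 0.532 gf 0.0 F [ 0.3  0.3 -0.1] z 31.9 t 48.8
op 1.001 gf 0.0 F [-0.8 -0.1  0.3] z 130.0 t 50.5
```

M went home at z 32.9, with 33 expected. L is next, then a check picture.

Run:
```python
from h import *
transfer("l",12,38)
o=json.load(open("m.json"))
c=over(o["pl"],o["yb"]);save(c,"l1.png");print(st())
i=c["frame"][20:230,220:430,::-1];cv2.imwrite('pics/l1c.png',cv2.resize(i,(560,560),interpolation=cv2.INTER_CUBIC))
```

```text
grip op 0.457 gf 38.0 F [-1.   2.8  0.5] z 20.0 t 54.6
lift op 0.457 gf 38.0 F [-0.3  0.  -4. ] z 149.4 t 56.3
above op 0.456 gf 38.0 F [ 0.1  1.1 -4.1] z 43.3 t 59.7
set True op 0.456 gf 38.0 F [-0.7  0.5  6.2] z 34.0 t 60.4
open op 0.637 gf 0.0 F [ 0.1 -0.6  0.5] z 32.9 t 61.0
op 0.999 gf 0.0 F [ 0.6  0.2 -0.6] z 199.5 t 63.5
```

View pics/l1c.png

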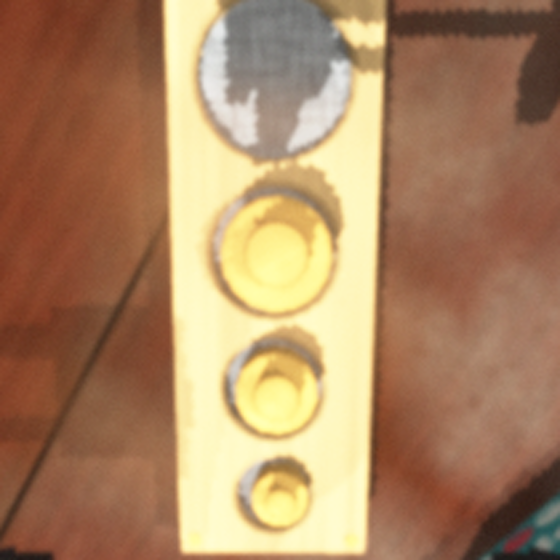

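L, M and S stand upright in their sockets at crop (276,252), (276,391) and (279,496). Now XL.

Run:
```python
from h import *
transfer("xl",13,50)
o=json.load(open("m.json"))
c=over(o["pl"],o["yb"]);print(st())
i=c["frame"][0:210,220:430,::-1]
c=cam("scene");j=c["frame"][130:230,310:410,::-1]
cv2.imwrite('pics/fin.png',np.hstack([cv2.resize(i,(400,400)),cv2.resize(j,(400,400))]))
```

```text
grip op 0.559 gf 50.0 F [-1.2  5.3  1.5] z 21.1 t 67.5
lift op 0.564 gf 50.0 F [-0.   0.1 -5.9] z 149.3 t 69.1
above op 0.561 gf 50.0 F [-0.   0.4 -5.6] z 44.3 t 72.5
set True op 0.565 gf 50.0 F [-0.2 -0.1  6.5] z 35.0 t 73.2
open op 0.738 gf 0.0 F [-0.5 -0.9 -0.9] z 33.8 t 73.8
op 1.004 gf 0.0 F [-0.8 -0.5  0.3] z 199.8 t 76.3
```

View pics/fin.png

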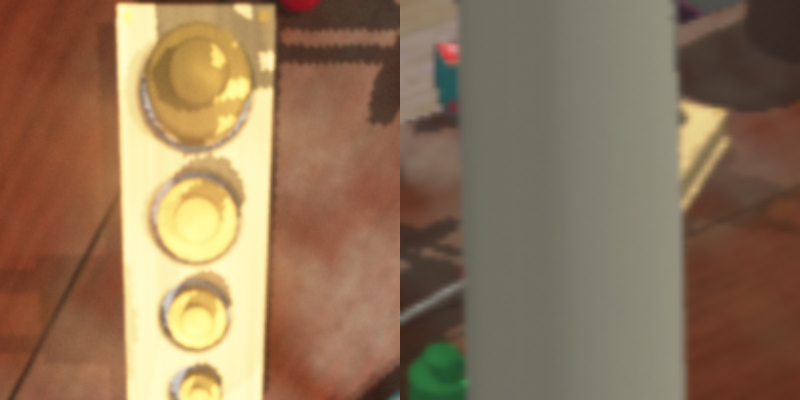

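All four weights stand upright in their sockets, with XL at left-picture (197,83). Every contact height was within 0.1 mm of the value for a fully home weight, and the gripper is open and clear.

```bash
python3 -c "
from workcell import *
dwell(.5);print(close_job())"
```

```text
the job is handed in; nothing more can be done
None
```

I moved all four brass weights into their sockets, largest to smallest, each upright and fully home by its contact height, and handed the job in at about 77 s; no verdict was returned.

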